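# Slide a shim plate over the edge, pick it up and seat it in the checking nest

### The arm

A 6-joint arm with a two-finger parallel gripper is mounted at the origin on a cart in front of the work surface, level with it; the furniture and walls round the work are solid. World frame = base frame: x ahead of the robot, y to its left, z up, the work surface at z = 0. Lengths are in mm, angles in rad, forces in N, time in s.
With the tool pointing down it reaches from about 400 to 925 mm from the base axis. Payload 12.5 kg.
Tool frame: the origin (TCP) lies at the very end of the fingers, on their centre line; the grasp point (between the pads) lies 19 mm behind it (env.grip_point_offset is the distance from the TCP to the grasp point, in mm); z points along the fingers, y is the direction in which the jaws open and shut (so a half turn about z gives the same grasp; the last joint's range is limited). The gripper opens to 95 mm and grips with 3 to 60 N. Pads are 20 mm wide; open, the fingers measure 119 mm over their backs; the gripper's body (75 mm by 180 mm) begins 59 mm behind the grasp point.
Start: joints at [-1.405, 0.491, 1.559, -0, 1.092, -0.106], TCP at [167.814, -602.068, 214.661] pointing down, gripper open.
Joint ranges: [-3.1, 3.1], [-0.84, 2.19], [0.05, 2.79], [-1.13, 4.28], [0.06, 2.93], [-2.69, 2.69]. Speed limits (rad/s): [2.22, 2.22, 2.79, 3.14, 3.14, 3.14].

### API

Orientations are given as [roll, pitch, yaw] about the fixed x, y, z axes, in that order (R = Rz(yaw) Ry(pitch) Rx(roll)).
In Python, from cell import env gives the robot as it stands.
- The arm moves only by the tool drive_tool, never from a script. Its argument "commands" is a list of rows, each an object of numbers: "dx", "dy", "dz": the shift along the world's x, y, z in mm; "yaw": the turn about the world's z in degrees. In form: [{"dx": .., "dy": .., "dz": .., "yaw": ..}, ...]. A call has 1 to 5 rows; each row shifts and turns the commanded pose from where the row before left it; what a row does not reach is not made up. A row lasts 1/12 s, in which the tool goes at most 41.7 mm and 7.16 degrees, less where a joint would pass 70% of its speed; a pose out of reach is approached as far as the arm can. A call with a gripper value outside its range is refused whole. "grip" is the opening, from 0 (shut) to 1 (fully open), set as the call begins (left out, the last holds). The fingers move at their own pace and stop on an object; the grip force is fixed at half the most. Time passes only in rows, so rows that do not move let the fingers close. It gives the time, the measured TCP pose, the force and the opening at its end, in the units of the state.
- env.state(): the state, without advancing time (a new reading comes with each control period).
- env.read_camera(name): name is "side" or "top" or "wrist"; returns the picture (480x640x3 uint8, red, green, blue); there is no depth.
- env.calibration(name): a dict with "intrinsics" (3x3 intrinsics, pixels), "rvec" (rotation vector, rad) and "tvec" (3), from world to camera coordinates, as OpenCV has them. Camera axes: x right, y down, z forward; pixel columns grow to the right and rows downward; lengths in mm; the calibration is good to about 2 mm. A picture is of the moment at which its call begins: read the wrist's pose just before it. calibration takes no time and is no camera call; for the wrist camera it gives the pose at the moment of the call.
- env.job_done(): hands the job in, once; it reports no verdict.
Trained networks look in the newest picture that a camera, given by its name, has taken for a name from the list of things; names that differ only in an ending like _2 or _b are one class to them, and where a whole thing is asked for, a point or a joint stands for the part that bears it (a point fixed in the world has none). Each returns a list of dicts, best first, with "conf" (0 to 1); they miss things now and then, are a little off and sometimes report something else, mostly with a low value. They report only what shows in the picture. A call takes as long as a camera call. They do not tell look-alikes from the thing itself.
- env.trace(query, camera): "pixels" (480x640 bool, what is visible of it) and "pixel" ([column, row] in pixels, amid what is visible of it).
- env.place_of(query, camera): "pixel" ([column, row] in pixels: a listed point, or the origin of a listed thing).
The state is a dict: "t": time; "joints": joint angles; "qvel": joint speeds; "tau": joint torques, N m; "eef_pos": TCP position; "tcp_rot": TCP orientation; "ft_force": force on the tool from outside, world axes, zero at the start; "moment": the same for the moment, N m; "opening": opening from 0.0 (shut) to 1.0 (fully open).
Only numpy, scipy, OpenCV 4.12 (cv2) and the standard library are available. Lean on these libraries where they do the work, as an engineer would, in place of code of your own. Each camera call takes 0.05 s, during which the arm holds its last target.

### The job

The flat steel shim lies sunk between the rims of its caddy, where fingers cannot get hold of it. Press on it lightly from above and slide it out over the caddy's open front edge until about a third of its length overhangs and it still lies flat, then take hold of the overhanging end, lift the shim off and lay it flat in the channel of the checking nest, pushed gently home against the nest's end stop. Never lean hard on the shim, do not drop it, and leave the loose parts round about where they are.

Things in the scene. Friction and masses are not known exactly. Their poses are not given: they have to be found in the camera images.
- shim_mid (a point): Centre of the shim, half-way through it: a bare ground steel plate, 120 mm long (x) x 50 wide (y) x 4 thick (z up), 0.13 to 0.23 kg, weight and friction not known exactly. It starts in the caddy's channel, far end 2 to 8 mm from the rear wall. Fingertips grip it better than the caddy does, but may slip. Over 15 N of pressure on its support spoils it: find its surface slowly, by feel.
- caddy_edge (a point): Middle of the caddy's open front edge at the height of the channel floor, 60 mm above the table. x points from the edge into the channel, y across it, z up. The shim moves out over this edge towards -x; a press of about 8 N drags it along, under about 5 N the fingertip tends to slip.
- caddy: Fixed grey block, origin under its centre, front to its -x, 150 mm long, 78 wide. Channel on top: floor 140 mm long and 60 wide, open in front, aluminium side rims 9 mm wide and 4 high (level with the shim's top), rear wall 9 mm high, 10 thick. Its front face drops straight to a foot plate 8 mm high.
- nest_home (a point): Where the shim's centre belongs when home in the nest, 2 mm above the nest's channel floor. x points along the channel to the end stop, y across, z up. The stop's face is 60 mm ahead (+x) of this point, the nest's front edge 25 mm behind it (-x): the home shim sticks out 35 mm in front.
- nest: Checking nest: fixed dark steel block, origin under its centre, open front to its -x, 97 mm long, 75 wide. Channel floor 45 mm above the table, 85 mm long, 57 wide between steel rims 9 mm wide and 6 high; end stop 11 mm high, 12 thick. Front face drops straight to a foot plate 8 mm high. Pushing the shim on it with over 20 N spoils the nest.
- knob: Bystander: black star knob with stud up, 36x40x46 mm, origin under its centre. Leave it alone.
- post: Bystander: white upright spacer post, 17 mm diameter, 60 mm high, origin under its centre. Leave it alone.
- foot: Bystander: dark grey rubber foot, 29 mm diameter, 16 mm high, origin under its centre. Leave it alone.
- collar: Bystander: light metal shaft collar, 28x30x12 mm, origin under its centre. Leave it alone.
Not all that is in view belongs to the job. Of the things that look like the part that bears shim_mid, the largest one is meant.

How it is judged:
By the outcome, as a careful person would: the job done as asked, in the order asked, and still so for the second after the job is handed in, with the robot touching nothing.
It also fails if it takes over 67 s, if anything falls off the work surface, if the arm or the gripper's body presses on something with over 40 N, if the wrist force passes 120 N, or if a joint passes its speed limit or range.

## Working session

There is one attempt and no reset: what is moved stays moved. The work goes in short steps, Python scripts to look and compute and a tool call to move; the robot and the scene stay as the last step left them, time stands still between calls to the robot, and variables do not carry over. Pictures are saved under pics/ and viewed, and the job is handed in when it is done.

Besides the shell and the picture viewer there is one more tool, called after "Request:" as name(argument=value, ...), one argument or row to a line, values as JSON. drive_tool: Moves the arm, as the interface text tells. Its arguments: {"type":"object","properties":{"commands":{"type":"array"},"grip":{"type":"number"}},"required":["commands"]}

```bash
mkdir -p pics; ls; python3 - <<'E'
from cell import env
import cv2,numpy as np
s=env.state();print(s)
for c in("top","side","wrist"):
    im=env.read_camera(c);cv2.imwrite(f"pics/{c}0.png",im[:,:,::-1]);k=env.calibration(c);print(c,k)
    for q in("shim_mid","caddy_edge","nest_home","caddy","nest","knob","post","foot","collar"):
        print(q,[(np.round(d["pixel"],1).tolist(),round(d["conf"],2)) for d in env.place_of(q,c)[:4]])
print(env.state()["t"])
E
```

```text
pics
{'t': 0.0, 'joints': array([-1.40461913e+00,  4.91563845e-01,  1.55943516e+00, -3.16018043e-06,
        1.09170641e+00, -1.05604869e-01]), 'qvel': array([-0.00143174, -0.00065579, -0.00061139, -0.00026903, -0.00166372,
        0.00025946]), 'tau': array([ 4.14433953e-04, -6.12646580e+01, -2.58188957e+01,  6.92693051e-02,
        4.81864647e-02, -1.17658265e-04]), 'eef_pos': array([ 167.75884164, -601.81698108,  214.06400873]), 'tcp_rot': array([-3.14048579e+00, -1.14507838e-04,  2.71783465e-01]), 'ft_force': array([-0.65371209, -0.02840175, -0.71065905]), 'moment': array([-0.03330301,  0.01215019, -0.00451325]), 'opening': 1.003638352313353}
top {'intrinsics': array([[450.09128576,   0.        , 318.23322883],
       [  0.        , 450.09128576, 237.37046959],
       [  0.        ,   0.        ,   1.        ]]), 'rvec': array([ 2.16665251, -2.17676529,  0.12143747]), 'tvec': array([  19.72404214,  505.10433865, 1007.39915723])}
shim_mid [([454.6, 218.4], 0.9), ([398.9, 221.9], 0.87), ([357.1, 300.5], 0.82)]
caddy_edge [([398.2, 257.9], 0.79)]
nest_home [([266.7, 207.7], 0.71)]
c
[... 544 characters left out ...]
([358.0, 228.5], 0.87)]
nest_home [([292.8, 269.4], 0.88)]
caddy [([328.3, 249.0], 0.55)]
nest [([283.4, 286.8], 0.84)]
knob [([283.4, 264.4], 0.61), ([328.2, 246.2], 0.3), ([282.3, 285.6], 0.29), ([347.9, 268.8], 0.29)]
post [([351.5, 271.2], 0.58)]
foot [([281.9, 335.2], 0.48)]
collar [([243.2, 336.0], 0.43)]
wrist {'intrinsics': array([[359.83205713,   0.        , 324.20231508],
       [  0.        , 359.83205713, 239.89582665],
       [  0.        ,   0.        ,   1.        ]]), 'rvec': array([-2.30982365,  1.75395073,  0.25243191]), 'tvec': array([-624.9666345 ,  -30.73090742,  390.65968432])}
shim_mid []
caddy_edge []
nest_home []
caddy []
nest []
knob []
post []
foot []
collar []
1.5
```

View pics/top0.png

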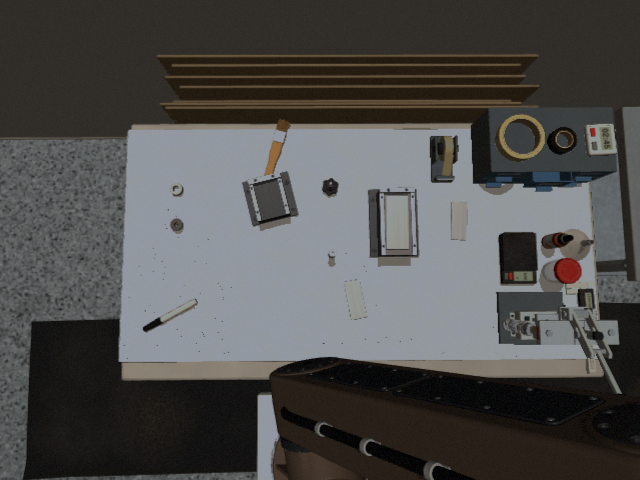

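View pics/side0.png

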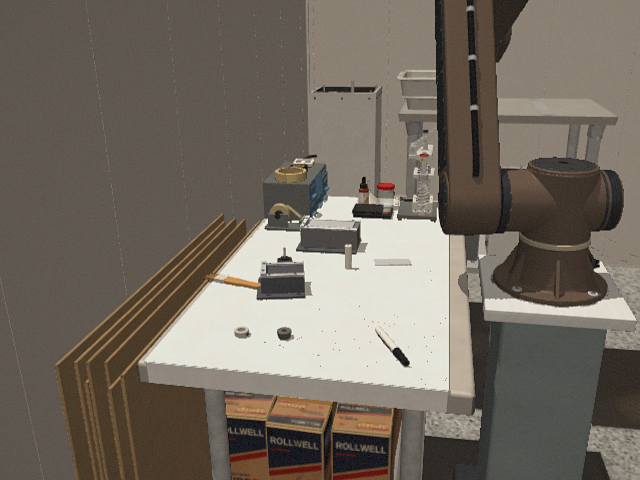

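```bash
cat > h.py <<'E'
import numpy as np,cv2
def ray(k,px):
    R,_=cv2.Rodrigues(np.array(k["rvec"],float));t=np.array(k["tvec"],float).ravel()
    d=R.T@np.linalg.inv(k["intrinsics"])@np.array([px[0],px[1],1.]);return -R.T@t,d
def at_z(k,px,z):
    o,d=ray(k,px);return o+d*(z-o[2])/d[2]
def proj(k,P):
    p,_=cv2.projectPoints(np.array(P,float).reshape(-1,3),np.array(k["rvec"],float),np.array(k["tvec"],float),np.array(k["intrinsics"]),None);return p.reshape(-1,2)
E
python3 - <<'E'
from cell import env
from h import *
k=env.calibration("top");s=env.calibration("side")
print("cam",ray(k,[320,240])[0],ray(s,[320,240])[0])
for n,p,z in(("shimA",[454.6,218.4],62),("shimB",[398.9,221.9],62),("shimC",[357.1,300.5],2),("edge",[398.2,257.9],60),("nest_home",[266.7,207.7],47),("nest",[269.5,199.2],0),("caddy",[389.3,223.8],0),("knob",[326.7,188.3],0),("post",[329.3,251.2],0),("foot",[175.7,225],0),("collar",[176.2,187.9],0)):print(n,at_z(k,p,z).round(1))
for n,p,z in(("shimA",[393.1,260.8],2),("shimB",[330.8,223.9],62),("edge",[358,228.5],60),("nest_home",[292.8,269.4],47),("nest",[283.4,286.8],0),("caddy",[328.3,249],0),("post",[351.5,271.2],0),("knob",[282.3,285.6],0)):print("side",n,at_z(s,p,z).round(1))
im=cv2.imread("pics/top0.png")[170:320,160:480];cv2.imwrite("pics/topc.png",cv2.resize(im,(800,375),interpolation=cv2.INTER_CUBIC))
im=cv2.imread("pics/side0.png")[180:360,220:460];cv2.imwrite("pics/sidec.png",cv2.resize(im,(800,600),interpolation=cv2.INTER_CUBIC))
E
```

```text
cam [ 398.00381802   25.69456457 1054.18463418] [ 259.03903946 1376.15707495  593.20606776]
shimA [ 542.7 -286.8   62. ]
shimB [ 535.3 -162.2   62. ]
shimC [360.2 -72.2   2. ]
edge [ 455.2 -159.1   60. ]
nest_home [571.  133.8  47. ]
nest [599.5 132.4   0. ]
caddy [ 539.5 -151.1    0. ]
knob [625.4  -3.6   0. ]
post [475.2  -8.7   0. ]
foot [538.7 352.8   0. ]
collar [627.6 354.1   0. ]
side shimA [361.3 -64.2   2. ]
side shimB [ 534.3 -149.8   62. ]
side edge [ 459.  -129.5   60. ]
side nest_home [571.7 130.8  47. ]
side nest [596.5 126.1   0. ]
side caddy [ 537.3 -125.1    0. ]
side post [455.3  12.4   0. ]
side knob [600.6 120.    0. ]
```

View pics/topc.png

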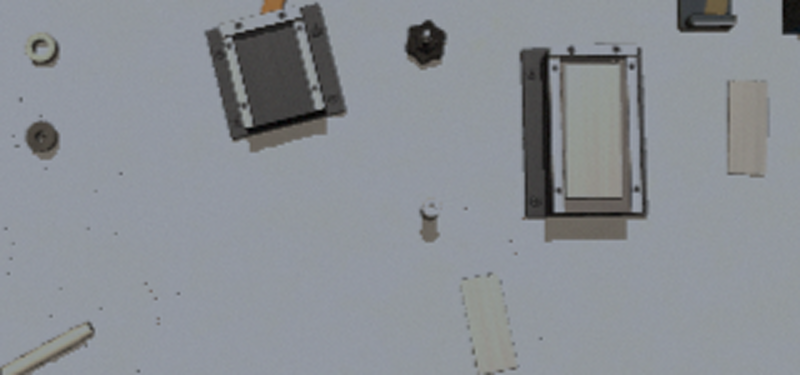

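View pics/sidec.png

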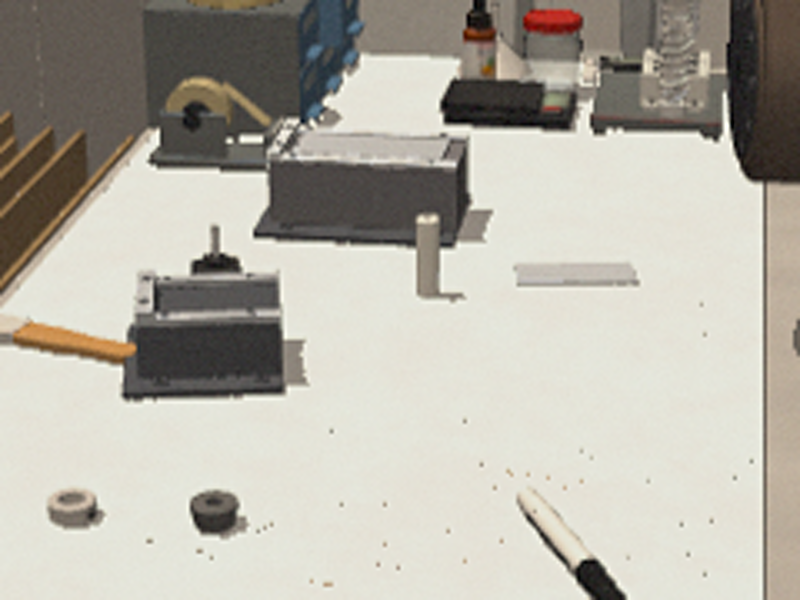

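```bash
python3 - <<'E'
from cell import env
from h import *
k=env.calibration("wrist");s=env.state()
o,d=ray(k,[324,240]);d/=np.linalg.norm(d)
y=s["tcp_rot"][2];R=np.array([[np.cos(y),np.sin(y)],[-np.sin(y),np.cos(y)]])
print(s["t"],o,d,s["eef_pos"], "off in yaw frame",R@(o-s["eef_pos"])[:2],o[2]-s["eef_pos"][2],R@d[:2])
# rims direction in top picture (rough)
t=env.calibration("top")
def line(a,b,z):
    A=at_z(t,a,z);B=at_z(t,b,z);v=B-A;print(A.round(1),B.round(1),np.degrees(np.arctan2(v[1],v[0])))
line((160+590/2.5,170+195/2.5),(160+592/2.5,170+62/2.5),64)
E
```

```text
1.5 [ 246.38596292 -579.38051326  384.38730467] [-0.27374932 -0.07757536 -0.9586675 ] [ 167.81691337 -602.07758024  214.67404703] off in yaw frame [81.77810413  0.77076577] 169.71325763918728 [-0.28452609 -0.00123528]
[ 476.9 -154.    64. ] [ 596.2 -158.6   64. ] -2.1772264415438793
```

Request:
drive_tool(
  commands=[
    {"dz":40},
    {"dz":40},
    {"dz":40},
    {"dz":40},
  ],
  grip=0,
)

```text
invalid input
```

Request:
drive_tool(
  commands=[
    {"dx":0,"dy":0,"dz":40,"yaw":0},
    {"dx":0,"dy":0,"dz":40,"yaw":0},
    {"dx":0,"dy":0,"dz":40,"yaw":0},
  ],
  grip=0,
)

```text
t: 1.75
eef_pos: [167.8, -601.7, 336.0]
tcp_rot: [-3.141, -0.0, 0.272]
ft_force: [-0.0, -0.0, -0.6]
opening: 0.844
```

Request:
drive_tool(
  commands=[
    {"dx":24,"dy":32,"dz":0,"yaw":-3.5},
    {"dx":24,"dy":32,"dz":0,"yaw":-3.5},
    {"dx":24,"dy":32,"dz":0,"yaw":-3.5},
    {"dx":24,"dy":32,"dz":0,"yaw":-3.5},
    {"dx":24,"dy":32,"dz":0,"yaw":-3.5},
  ],
)

```text
t: 2.17
eef_pos: [288.5, -440.4, 334.8]
tcp_rot: [3.141, -0.0, -0.037]
ft_force: [0.5, -1.4, 0.3]
opening: 0.495
```

Request:
drive_tool(
  commands=[
    {"dx":24,"dy":32,"dz":0,"yaw":0},
    {"dx":24,"dy":32,"dz":0,"yaw":0},
    {"dx":24,"dy":32,"dz":0,"yaw":0},
    {"dx":24,"dy":32,"dz":0,"yaw":0},
    {"dx":24,"dy":32,"dz":0,"yaw":0},
  ],
)

```text
t: 2.58
eef_pos: [408.6, -280.3, 335.0]
tcp_rot: [3.141, -0.0, -0.034]
ft_force: [-0.2, -0.0, -0.2]
opening: 0.146
```

Request:
drive_tool(
  commands=[
    {"dx":24,"dy":32,"dz":-20,"yaw":0},
    {"dx":24,"dy":32,"dz":-30,"yaw":0},
    {"dx":24,"dy":32,"dz":-35,"yaw":0},
    {"dx":24,"dy":28,"dz":-30,"yaw":0},
    {"dx":0,"dy":0,"dz":0,"yaw":0},
  ],
)

```text
t: 3.0
eef_pos: [490.8, -171.8, 233.0]
tcp_rot: [-3.138, 0.005, -0.03]
ft_force: [-0.4, 0.6, -0.9]
opening: 0.002
```

```bash
cat > snap.py <<'E'
import sys
from cell import env
from h import *
def snap(name,qs,zs,cam="wrist",tr=()):
    s=env.state();k=env.calibration(cam);im=env.read_camera(cam);cv2.imwrite(f"pics/{name}.png",im[:,:,::-1])
    print("t",s["t"],"tcp",s["eef_pos"].round(1),s["tcp_rot"].round(4),"F",s["ft_force"].round(1),s["opening"])
    for q,z in zip(qs,zs):
        for d in env.place_of(q,cam)[:3]:print(q,np.round(d["pixel"],1),round(d["conf"],2),at_z(k,d["pixel"],z).round(1))
    np.save(f"pics/{name}_k.npy",k,allow_pickle=True)
    for q,z in tr:
        for d in env.trace(q,cam)[:2]:
            m=d["pixels"].astype(np.uint8);c=max(cv2.findContours(m,0,1)[0],key=cv2.contourArea)
            P=np.array([at_z(k,p,z)[:2] for p in c.reshape(-1,2)],np.float32);r=cv2.minAreaRect(P)
            print("trace",q,round(d["conf"],2),m.sum(),[np.round(v,1) for v in r],"corners",cv2.boxPoints(r).round(1).tolist())
    return k
E
python3 - <<'E'
from snap import *
snap("w1",["shim_mid","caddy_edge","caddy","post"],[62,60,0,0],tr=[("shim_mid",64)])
E
```

```text
t 3.0 tcp [ 490.8 -171.8  233. ] [-3.1384  0.0051 -0.0305] F [-0.4  0.6 -0.9] 0.0022913049955681805
shim_mid [245.1 311.6] 0.95 [394.3 -84.6  62. ]
shim_mid [455.3 148.9] 0.69 [ 554.1 -292.9   62. ]
shim_mid [303.4 173.6] 0.67 [ 535.9 -152.6   62. ]
caddy_edge [312.5 243.4] 0.58 [ 466.6 -158.3   60. ]
post [185.1 229.6] 0.65 [469.1  -8.7   0. ]
trace shim_mid 0.93 6921 [array([ 536.9, -155.4]), array([ 49.8, 119.2]), np.float64(89.3)] corners [[477.0, -179.60000610351562], [596.2000122070312, -181.10000610351562], [596.7999877929688, -131.3000030517578], [477.6000061035156, -129.8000030517578]]
trace shim_mid 0.92 2959 [array([ 551.5, -291. ]), array([32.6, 75.6]), np.float64(87.3)] corners [[513.0, -305.3999938964844], [588.5, -309.0], [590.0, -276.5], [514.5, -272.8999938964844]]
```

View pics/w1.png

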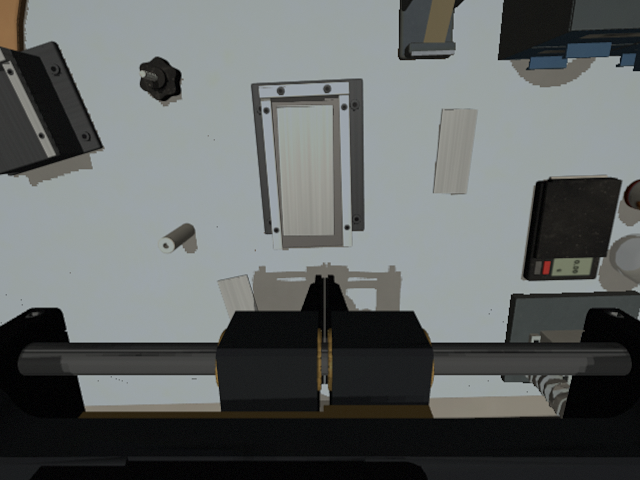

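```bash
python3 - <<'E'
from snap import *
snap("w2",["shim_mid","caddy_edge"],[62,60],tr=[("shim_mid",64),("caddy",64)])
im=cv2.imread("pics/w2.png")[70:260,240:370];cv2.imwrite("pics/w2c.png",cv2.resize(im,(410,600),interpolation=cv2.INTER_CUBIC))
E
```

```text
t 3.3 tcp [ 489.9 -177.   238.4] [ 3.1406e+00 -1.6000e-03 -3.4900e-02] F [0.9 0.1 0.6] 0.003774038425683078
shim_mid [297.2 174. ] 0.82 [ 535.5 -152.5   62. ]
shim_mid [446.3 151.1] 0.64 [ 551.8 -293.1   62. ]
shim_mid [239.7 313.9] 0.62 [390.2 -82.9  62. ]
caddy_edge [306.4 245.1] 0.92 [ 463.8 -157.7   60. ]
trace shim_mid 0.84 2839 [array([ 551.4, -292.3]), array([32. , 75.2]), np.float64(87.1)] corners [[513.0999755859375, -306.3999938964844], [588.0999755859375, -310.20001220703125], [589.7999877929688, -278.29998779296875], [514.7000122070312, -274.3999938964844]]
trace shim_mid 0.83 1178 [array([409.8, -80.2]), array([51.3, 32.2]), np.float64(10.5)] corners [[381.70001220703125, -69.0999984741211], [387.6000061035156, -100.69999694824219], [438.0, -91.30000305175781], [432.1000061035156, -59.70000076293945]]
trace caddy 0.92 9753 [array([ 540.3, -160.5]), array([151.6,  97.4]), np.float64(0.7)] corners [[463.8999938964844, -112.5999984741211], [465.1000061035156, -210.0], [616.5999755859375, -208.3000030517578], [615.5, -110.9000015258789]]
```

View pics/w2c.png

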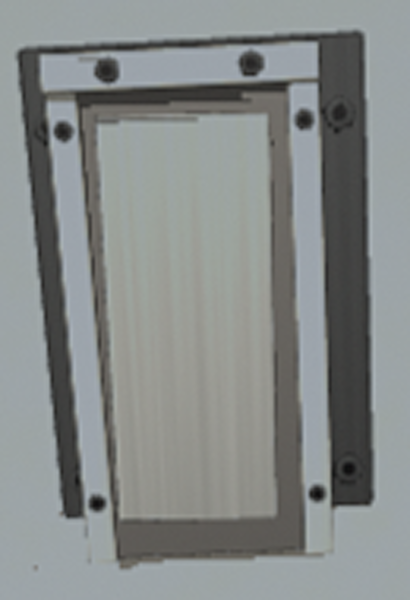

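```bash
python3 - <<'E'
from h import *
k=np.load("pics/w2_k.npy",allow_pickle=True).item()
for n,p in dict(LfO=(88,560),RfO=(333,552),LrO=(48,98),RrO=(318,85),s1=(97,122),s2=(270,115),s3=(277,519),s4=(117,520)).items():
    print(n,at_z(k,(240+p[0]/3.154,70+p[1]/3.158),64).round(1))
for n,p in dict(Lfi=(120,556),Rfi=(304,553)).items():
    print(n,at_z(k,(240+p[0]/3.154,70+p[1]/3.158),60).round(1))
E
```

```text
LfO [ 464.1 -119.2   64. ]
RfO [ 464.  -197.1   64. ]
LrO [ 601.5 -118.7   64. ]
RrO [ 602.3 -195.3   64. ]
s1 [ 594.7 -132.1   64. ]
s2 [ 594.8 -181.5   64. ]
s3 [ 475.5 -179.7   64. ]
s4 [ 476.9 -129.4   64. ]
Lfi [ 463.8 -128.9   60. ]
Rfi [ 462.8 -188.    60. ]
```

Request:
drive_tool(
  commands=[
    {"dx":20,"dy":7,"dz":-30,"yaw":1},
    {"dx":20,"dy":7,"dz":-30,"yaw":0},
    {"dx":20,"dy":7,"dz":-30,"yaw":0},
    {"dx":2,"dy":0,"dz":-30,"yaw":0},
    {"dx":0,"dy":0,"dz":-20,"yaw":0},
  ],
)

```text
t: 3.97
eef_pos: [552.1, -154.5, 94.6]
tcp_rot: [-3.141, 0.002, -0.015]
ft_force: [-0.3, 0.4, -0.9]
opening: 0.003
```

Request:
drive_tool(
  commands=[
    {"dx":0,"dy":0,"dz":0,"yaw":0},
    {"dx":0,"dy":0,"dz":0,"yaw":0},
  ],
)

```text
t: 4.13
eef_pos: [551.8, -155.1, 97.1]
tcp_rot: [-3.141, 0.002, -0.016]
ft_force: [-0.4, 0.1, 0.1]
opening: 0.004
```

Request:
drive_tool(
  commands=[
    {"dx":0,"dy":0,"dz":-10,"yaw":0},
    {"dx":0,"dy":0,"dz":-10,"yaw":0},
    {"dx":0,"dy":0,"dz":-5,"yaw":0},
    {"dx":0,"dy":0,"dz":0,"yaw":0},
    {"dx":0,"dy":0,"dz":0,"yaw":0},
  ],
)

```text
t: 4.55
eef_pos: [552.0, -155.0, 72.4]
tcp_rot: [3.142, 0.0, -0.016]
ft_force: [-0.1, -0.4, -0.0]
opening: 0.009
```

Request:
drive_tool(
  commands=[
    {"dx":0,"dy":0,"dz":-1,"yaw":0},
    {"dx":0,"dy":0,"dz":-1,"yaw":0},
    {"dx":0,"dy":0,"dz":-1,"yaw":0},
    {"dx":0,"dy":0,"dz":-1,"yaw":0},
    {"dx":0,"dy":0,"dz":0,"yaw":0},
  ],
)

```text
t: 4.97
eef_pos: [552.0, -154.9, 68.2]
tcp_rot: [3.142, 0.0, -0.016]
ft_force: [-0.4, 0.2, 0.9]
opening: 0.004
```

Request:
drive_tool(
  commands=[
    {"dx":0,"dy":0,"dz":-0.5,"yaw":0},
    {"dx":0,"dy":0,"dz":-0.5,"yaw":0},
    {"dx":0,"dy":0,"dz":-0.5,"yaw":0},
    {"dx":0,"dy":0,"dz":-0.5,"yaw":0},
    {"dx":0,"dy":0,"dz":0,"yaw":0},
  ],
)

```text
t: 5.38
eef_pos: [552.0, -155.0, 66.2]
tcp_rot: [3.142, 0.0, -0.016]
ft_force: [-0.2, 0.3, -1.1]
opening: 0.004
```

Request:
drive_tool(
  commands=[
    {"dx":0,"dy":0,"dz":-0.4,"yaw":0},
    {"dx":0,"dy":0,"dz":-0.4,"yaw":0},
    {"dx":0,"dy":0,"dz":-0.4,"yaw":0},
    {"dx":0,"dy":0,"dz":0,"yaw":0},
  ],
)

```text
t: 5.72
eef_pos: [552.0, -154.9, 65.0]
tcp_rot: [3.142, 0.0, -0.016]
ft_force: [-0.3, 0.3, 0.1]
opening: 0.007
```

Request:
drive_tool(
  commands=[
    {"dx":0,"dy":0,"dz":-0.3,"yaw":0},
    {"dx":0,"dy":0,"dz":-0.3,"yaw":0},
    {"dx":0,"dy":0,"dz":0,"yaw":0},
  ],
)

```text
t: 5.97
eef_pos: [552.0, -154.9, 64.4]
tcp_rot: [3.142, 0.0, -0.016]
ft_force: [-0.7, -0.8, -0.4]
opening: 0.004
```

Request:
drive_tool(
  commands=[
    {"dx":0,"dy":0,"dz":-0.3,"yaw":0},
    {"dx":0,"dy":0,"dz":-0.2,"yaw":0},
    {"dx":0,"dy":0,"dz":0,"yaw":0},
  ],
)

```text
t: 6.22
eef_pos: [552.0, -155.0, 64.3]
tcp_rot: [3.141, -0.0, -0.016]
ft_force: [-1.2, 0.1, 4.0]
opening: 0.006
```

Request:
drive_tool(
  commands=[
    {"dx":0,"dy":0,"dz":-0.2,"yaw":0},
    {"dx":0,"dy":0,"dz":0,"yaw":0},
    {"dx":0,"dy":0,"dz":0,"yaw":0},
  ],
)

```text
t: 6.47
eef_pos: [552.0, -155.0, 64.3]
tcp_rot: [3.141, -0.0, -0.016]
ft_force: [-2.3, 0.8, 7.9]
opening: 0.005
```

Request:
drive_tool(
  commands=[
    {"dx":-1,"dy":0,"dz":0,"yaw":0},
    {"dx":-1,"dy":0,"dz":0,"yaw":0},
    {"dx":-1,"dy":0,"dz":0,"yaw":0},
  ],
)

```text
t: 6.72
eef_pos: [549.8, -155.2, 64.3]
tcp_rot: [3.141, -0.002, -0.016]
ft_force: [1.6, -0.3, 6.2]
opening: 0.006
```

Request:
drive_tool(
  commands=[
    {"dx":-1,"dy":0,"dz":-0.05,"yaw":0},
    {"dx":-1,"dy":0,"dz":0,"yaw":0},
    {"dx":-1,"dy":0,"dz":0,"yaw":0},
    {"dx":-1,"dy":0,"dz":0,"yaw":0},
    {"dx":-1,"dy":0,"dz":0,"yaw":0},
  ],
)

```text
t: 7.13
eef_pos: [544.9, -155.3, 64.3]
tcp_rot: [3.141, -0.002, -0.016]
ft_force: [3.0, 0.1, 6.8]
opening: 0.003
```

```bash
python3 - <<'E'
from snap import *
snap("w3",[],[],tr=[("shim_mid",64),("caddy",64)])
snap("t3",[],[],cam="top",tr=[("shim_mid",64)])
E
```

```text
t 7.1333 tcp [ 544.9 -155.3   64.3] [ 3.1407e+00 -2.4000e-03 -1.6200e-02] F [3.  0.1 6.8] 0.0026787691938739305
trace shim_mid 0.8 8613 [array([ 563.7, -155.8]), array([49.9, 52.4]), np.float64(89.9)] corners [[537.5, -180.60000610351562], [589.7999877929688, -180.8000030517578], [590.0, -130.89999389648438], [537.5999755859375, -130.8000030517578]]
trace shim_mid 0.77 7001 [array([ 568.6, -270.3]), array([28.3, 65.5]), np.float64(87.1)] corners [[535.2000122070312, -282.70001220703125], [600.5999755859375, -286.0], [602.0, -257.79998779296875], [536.5999755859375, -254.5]]
trace caddy 0.87 19999 [array([ 580.4, -156.3]), array([87.4, 85. ]), np.float64(0.6)] corners [[536.2000122070312, -114.30000305175781], [537.0999755859375, -199.1999969482422], [624.5, -198.3000030517578], [623.5999755859375, -113.30000305175781]]
t 7.2833 tcp [ 544.7 -155.3   64.3] [ 3.1407e+00 -2.0000e-03 -1.6200e-02] F [1.7 0.3 6.9] 0.004699811851578031
```

View pics/w3.png

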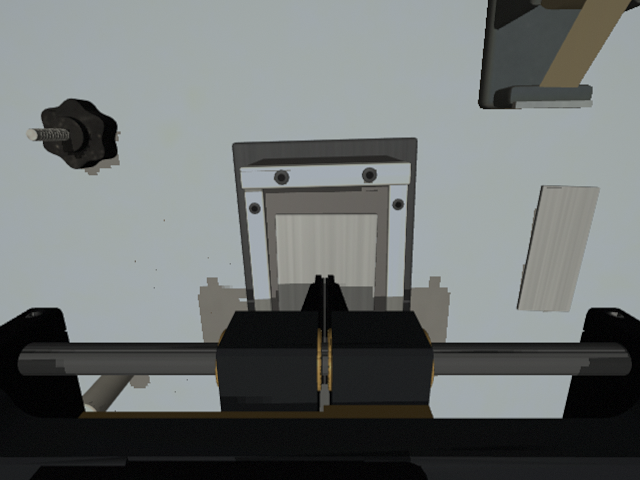

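Request:
drive_tool(
  commands=[
    {"dx":-2,"dy":0,"dz":-0.05,"yaw":0},
    {"dx":-2,"dy":0,"dz":0,"yaw":0},
    {"dx":-2,"dy":0,"dz":0,"yaw":0},
    {"dx":-2,"dy":0,"dz":0,"yaw":0},
    {"dx":-2,"dy":0,"dz":0,"yaw":0},
  ],
)

```text
t: 7.8
eef_pos: [534.9, -155.3, 64.3]
tcp_rot: [3.141, -0.003, -0.016]
ft_force: [2.2, 0.6, 6.3]
opening: 0.006
```

Request:
drive_tool(
  commands=[
    {"dx":-2,"dy":0,"dz":0,"yaw":0},
    {"dx":-2,"dy":0,"dz":0,"yaw":0},
    {"dx":-2,"dy":0,"dz":0,"yaw":0},
    {"dx":-2,"dy":0,"dz":0,"yaw":0},
    {"dx":-2,"dy":0,"dz":0,"yaw":0},
  ],
)

```text
t: 8.22
eef_pos: [524.9, -155.4, 64.3]
tcp_rot: [3.141, -0.003, -0.016]
ft_force: [2.3, 0.3, 5.5]
opening: 0.002
```

```bash
python3 - <<'E'
from snap import *
snap("w4",[],[],tr=[("shim_mid",64),("caddy",64)])
E
```

```text
t 8.2167 tcp [ 524.9 -155.4   64.3] [ 3.1405e+00 -2.6000e-03 -1.6200e-02] F [2.3 0.3 5.5] 0.002381104755453117
trace shim_mid 0.86 372 [array([458.8, -82.2]), array([ 8. , 23.7]), np.float64(7.4)] corners [[453.29998779296875, -71.0], [456.29998779296875, -94.5], [464.29998779296875, -93.5], [461.20001220703125, -70.0]]
trace shim_mid 0.77 7554 [array([ 563.1, -270.2]), array([28.5, 65.1]), np.float64(87.0)] corners [[529.9000244140625, -282.79998779296875], [594.9000244140625, -286.1000061035156], [596.4000244140625, -257.70001220703125], [531.2999877929688, -254.3000030517578]]
trace caddy 0.98 26482 [array([ 567.8, -156.5]), array([102.2,  84.9]), np.float64(0.7)] corners [[516.2000122070312, -114.5999984741211], [517.2000122070312, -199.5], [619.4000244140625, -198.3000030517578], [618.4000244140625, -113.4000015258789]]
```

View pics/w4.png

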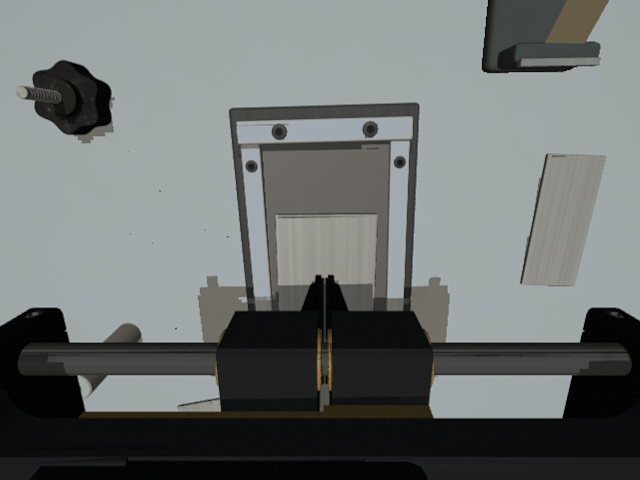

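Request:
drive_tool(
  commands=[
    {"dx":0,"dy":0,"dz":-0.1,"yaw":0},
    {"dx":-2,"dy":0,"dz":0,"yaw":0},
    {"dx":-2,"dy":0,"dz":0,"yaw":0},
    {"dx":-2,"dy":0,"dz":0,"yaw":0},
    {"dx":-2,"dy":0,"dz":0,"yaw":0},
  ],
)

```text
t: 8.78
eef_pos: [517.1, -155.4, 64.3]
tcp_rot: [3.14, -0.003, -0.016]
ft_force: [4.0, -0.7, 7.8]
opening: 0.003
```

Request:
drive_tool(
  commands=[
    {"dx":-2,"dy":0,"dz":0,"yaw":0},
    {"dx":-2,"dy":0,"dz":0,"yaw":0},
    {"dx":-2,"dy":0,"dz":0,"yaw":0},
    {"dx":-2,"dy":0,"dz":0,"yaw":0},
    {"dx":-2,"dy":0,"dz":0,"yaw":0},
  ],
)

```text
t: 9.2
eef_pos: [507.1, -155.4, 64.3]
tcp_rot: [3.14, -0.003, -0.016]
ft_force: [4.0, 1.0, 7.1]
opening: 0.006
```

Request:
drive_tool(
  commands=[
    {"dx":-2,"dy":0,"dz":0,"yaw":0},
    {"dx":-2,"dy":0,"dz":0,"yaw":0},
    {"dx":-2,"dy":0,"dz":0,"yaw":0},
    {"dx":-2,"dy":0,"dz":0,"yaw":0},
    {"dx":0,"dy":0,"dz":0,"yaw":0},
  ],
)

```text
t: 9.62
eef_pos: [498.8, -155.4, 64.3]
tcp_rot: [3.14, -0.003, -0.016]
ft_force: [1.9, -1.0, 8.8]
opening: 0.006
```

```bash
python3 - <<'E'
from snap import *
snap("w5",[],[])
k=snap("s5",[],[],cam="side")
im=cv2.imread("pics/s5.png")[180:300,260:420];cv2.imwrite("pics/s5c.png",cv2.resize(im,(800,600),interpolation=cv2.INTER_CUBIC))
k=np.load("pics/w5_k.npy",allow_pickle=True).item();print(at_z(k,(277,214),64),at_z(k,(377,214),64))
E
```

```text
t 9.6167 tcp [ 498.8 -155.4   64.3] [ 3.1404e+00 -2.5000e-03 -1.6200e-02] F [ 1.9 -1.   8.8] 0.005695612254022825
t 9.6667 tcp [ 498.8 -155.4   64.3] [ 3.1405e+00 -2.3000e-03 -1.6200e-02] F [1.5 0.3 9.7] 0.006936160992187621
[ 543.34821661 -132.57018124   64.        ] [ 542.555544   -180.84289012   64.        ]
```

View pics/w5.png

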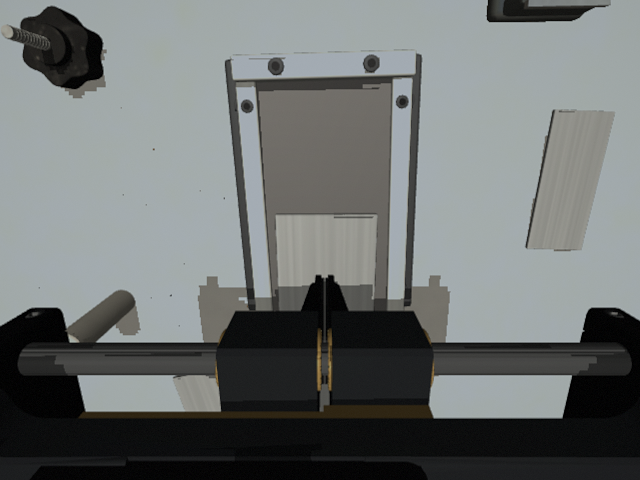

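View pics/s5c.png

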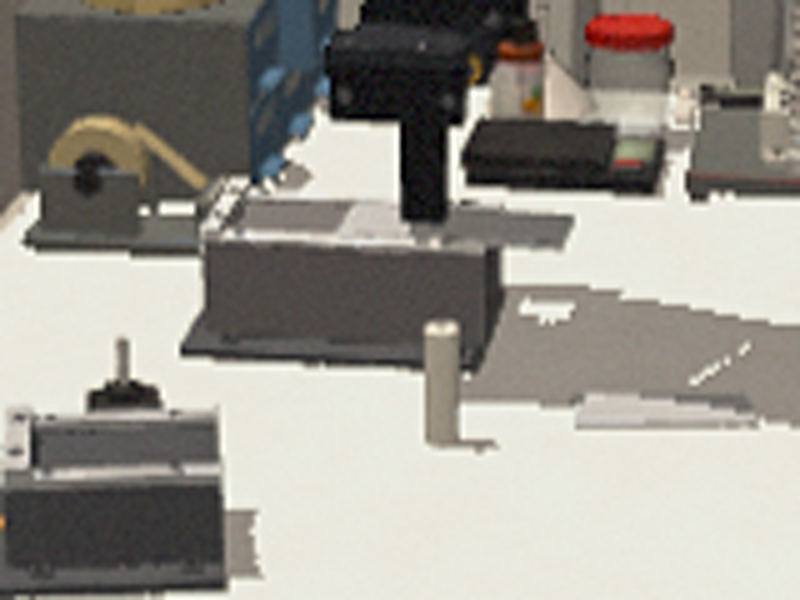

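Request:
drive_tool(
  commands=[
    {"dx":0,"dy":0,"dz":2,"yaw":0},
    {"dx":0,"dy":0,"dz":10,"yaw":0},
    {"dx":0,"dy":0,"dz":25,"yaw":0},
    {"dx":0,"dy":0,"dz":30,"yaw":0},
    {"dx":0,"dy":0,"dz":30,"yaw":0},
  ],
)

```text
t: 10.13
eef_pos: [497.4, -154.7, 161.8]
tcp_rot: [-3.141, 0.002, -0.016]
ft_force: [0.5, -0.5, -0.1]
opening: 0.002
```

Request:
drive_tool(
  commands=[
    {"dx":-20,"dy":0,"dz":20,"yaw":0},
    {"dx":-20,"dy":0,"dz":20,"yaw":0},
    {"dx":-20,"dy":0,"dz":20,"yaw":0},
    {"dx":0,"dy":0,"dz":0,"yaw":0},
    {"dx":0,"dy":0,"dz":0,"yaw":0},
  ],
  grip=1,
)

```text
t: 10.55
eef_pos: [437.8, -155.1, 221.8]
tcp_rot: [3.14, -0.002, -0.017]
ft_force: [0.2, -1.1, -0.8]
opening: 0.299
```

```bash
python3 - <<'E'
from snap import *
k=snap("w6",["shim_mid","caddy_edge"],[62,60],tr=[("shim_mid",64),("caddy",64)])
E
```

```text
t 10.55 tcp [ 437.8 -155.1  221.8] [ 3.1405e+00 -2.1000e-03 -1.6900e-02] F [ 0.2 -1.1 -0.8] 0.2993883650648667
shim_mid [324.7 178.9] 0.95 [ 480.  -155.8   62. ]
shim_mid [480.3  99.6] 0.7 [ 545.2 -290.4   62. ]
shim_mid [248.2 275. ] 0.67 [387.5 -79.2  62. ]
trace shim_mid 0.95 3465 [array([ 543.3, -287.6]), array([32. , 74.7]), np.float64(87.4)] corners [[505.29998779296875, -301.8999938964844], [579.9000244140625, -305.3999938964844], [581.2999877929688, -273.3999938964844], [506.70001220703125, -269.8999938964844]]
trace shim_mid 0.77 7567 [array([ 483.7, -155.8]), array([ 51.5, 120.1]), np.float64(89.2)] corners [[423.29998779296875, -180.60000610351562], [543.4000244140625, -182.39999389648438], [544.0999755859375, -130.89999389648438], [424.0, -129.10000610351562]]
trace caddy 0.57 15274 [array([ 539.3, -156.8]), array([150.8,  97.3]), np.float64(0.2)] corners [[463.70001220703125, -108.4000015258789], [464.0, -205.6999969482422], [614.9000244140625, -205.10000610351562], [614.5, -107.9000015258789]]
```

View pics/w6.png

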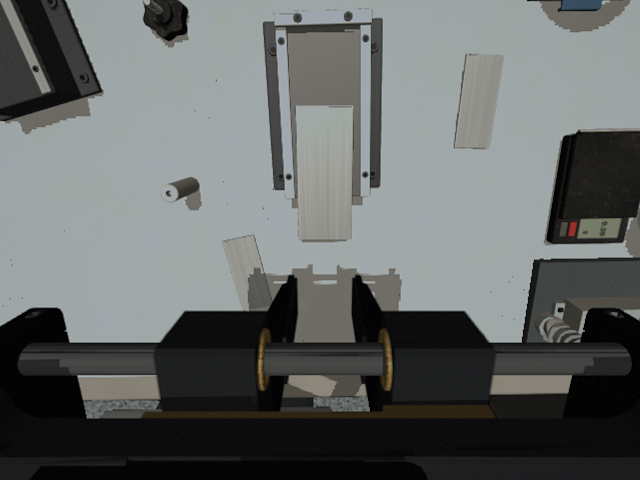

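Request:
drive_tool(
  commands=[
    {"dx":2.5,"dy":0,"dz":-25,"yaw":0},
    {"dx":2.5,"dy":0,"dz":-25,"yaw":0},
    {"dx":0,"dy":0,"dz":-25,"yaw":0},
    {"dx":0,"dy":0,"dz":-25,"yaw":0},
    {"dx":0,"dy":0,"dz":0,"yaw":0},
  ],
)

```text
t: 11.22
eef_pos: [441.5, -154.0, 116.5]
tcp_rot: [-3.138, 0.007, -0.016]
ft_force: [0.4, -0.3, -0.5]
opening: 0.858
```

Request:
drive_tool(
  commands=[
    {"dx":0,"dy":0,"dz":0,"yaw":0},
    {"dx":0,"dy":0,"dz":0,"yaw":0},
    {"dx":0,"dy":0,"dz":0,"yaw":0},
    {"dx":0,"dy":0,"dz":-10,"yaw":0},
    {"dx":0,"dy":0,"dz":-10,"yaw":0},
  ],
)

```text
t: 11.63
eef_pos: [443.9, -155.4, 102.0]
tcp_rot: [3.14, -0.003, -0.016]
ft_force: [0.1, 0.1, -0.0]
opening: 0.997
```

Request:
drive_tool(
  commands=[
    {"dx":-0.5,"dy":0,"dz":-12,"yaw":0},
    {"dx":0,"dy":0,"dz":-12,"yaw":0},
    {"dx":0,"dy":0,"dz":-12,"yaw":0},
    {"dx":0,"dy":0,"dz":-12,"yaw":0},
    {"dx":0,"dy":0,"dz":0,"yaw":0},
  ],
)

```text
t: 12.05
eef_pos: [442.5, -154.9, 52.2]
tcp_rot: [-3.141, 0.0, -0.016]
ft_force: [0.5, -0.0, 0.1]
opening: 1.001
```

Request:
drive_tool(
  commands=[
    {"dx":0,"dy":0,"dz":-5,"yaw":0},
    {"dx":0,"dy":0,"dz":-4,"yaw":0},
    {"dx":0,"dy":0,"dz":0,"yaw":0},
    {"dx":0,"dy":0,"dz":0,"yaw":0},
  ],
)

```text
t: 12.38
eef_pos: [442.7, -155.0, 44.0]
tcp_rot: [3.141, -0.0, -0.016]
ft_force: [-0.3, 0.2, 0.1]
opening: 1.0
```

Request:
drive_tool(
  commands=[
    {"dx":0,"dy":0,"dz":-0.7,"yaw":0},
    {"dx":0,"dy":0,"dz":0,"yaw":0},
    {"dx":0,"dy":0,"dz":0,"yaw":0},
    {"dx":0,"dy":0,"dz":0,"yaw":0},
    {"dx":0,"dy":0,"dz":0,"yaw":0},
  ],
  grip=0.6,
)

```text
t: 12.8
eef_pos: [442.5, -155.0, 43.0]
tcp_rot: [3.141, -0.0, -0.016]
ft_force: [0.2, 0.1, 0.9]
opening: 0.704
```

Request:
drive_tool(
  commands=[
    {"dx":0,"dy":0,"dz":0,"yaw":0},
    {"dx":0,"dy":0,"dz":0,"yaw":0},
    {"dx":0,"dy":0,"dz":0,"yaw":0},
    {"dx":0,"dy":0,"dz":0,"yaw":0},
    {"dx":0,"dy":0,"dz":0,"yaw":0},
  ],
  grip=0,
)

```text
t: 13.22
eef_pos: [442.5, -155.0, 42.9]
tcp_rot: [3.142, 0.0, -0.016]
ft_force: [0.5, -0.8, 0.5]
opening: 0.517
```

```bash
python3 - <<'E'
from snap import *
k=snap("w7",["shim_mid"],[62],tr=[("shim_mid",64)])
E
```

```text
t 13.2167 tcp [ 442.5 -155.    42.9] [ 3.1415e+00  1.0000e-04 -1.6200e-02] F [ 0.5 -0.8  0.5] 0.5167206024909397
shim_mid [324.6 232.5] 0.84 [ 482.8 -155.    62. ]
shim_mid [612.6  81.2] 0.58 [ 541.6 -267.2   62. ]
trace shim_mid 0.87 10115 [array([ 538.8, -266. ]), array([27.8, 59.4]), np.float64(86.7)] corners [[508.29998779296875, -278.1000061035156], [567.5999755859375, -281.6000061035156], [569.2000122070312, -253.8000030517578], [509.8999938964844, -250.39999389648438]]
trace shim_mid 0.83 30751 [array([ 486.5, -155.2]), array([ 50.4, 113.2]), np.float64(88.7)] corners [[429.29998779296875, -179.10000610351562], [542.5, -181.60000610351562], [543.5999755859375, -131.1999969482422], [430.3999938964844, -128.6999969482422]]
```

View pics/w7.png

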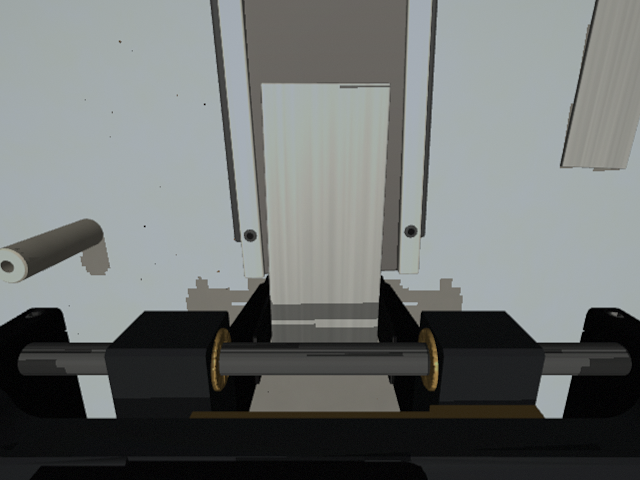

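Request:
drive_tool(
  commands=[
    {"dx":0,"dy":0,"dz":0,"yaw":0},
    {"dx":0,"dy":0,"dz":0,"yaw":0},
    {"dx":0,"dy":0,"dz":1,"yaw":0},
    {"dx":0,"dy":0,"dz":2,"yaw":0},
    {"dx":0,"dy":0,"dz":3,"yaw":0},
  ],
)

```text
t: 13.78
eef_pos: [442.3, -154.8, 48.9]
tcp_rot: [-3.141, 0.001, -0.016]
ft_force: [-0.6, 0.3, -2.0]
opening: 0.518
```

Request:
drive_tool(
  commands=[
    {"dx":0,"dy":0,"dz":4,"yaw":0},
    {"dx":0,"dy":0,"dz":5,"yaw":0},
    {"dx":0,"dy":0,"dz":6,"yaw":0},
    {"dx":0,"dy":0,"dz":6,"yaw":0},
    {"dx":0,"dy":0,"dz":3,"yaw":0},
  ],
)

```text
t: 14.2
eef_pos: [442.8, -155.1, 73.9]
tcp_rot: [3.141, -0.001, -0.016]
ft_force: [0.0, -0.5, -1.7]
opening: 0.521
```

```bash
python3 - <<'E'
from snap import *
k=snap("w8",[],[])
k=snap("s8",[],[],cam="side")
im=cv2.imread("pics/s8.png")[160:280,260:420];cv2.imwrite("pics/s8c.png",cv2.resize(im,(800,600),interpolation=cv2.INTER_CUBIC))
E
```

```text
t 14.2 tcp [ 442.8 -155.1   73.9] [ 3.1411e+00 -9.0000e-04 -1.6200e-02] F [ 0.  -0.5 -1.7] 0.5208178377801909
t 14.25 tcp [ 442.9 -155.1   74.1] [ 3.1408e+00 -1.4000e-03 -1.6200e-02] F [ 0.5 -0.8 -1.5] 0.5230103310837126
```

View pics/w8.png

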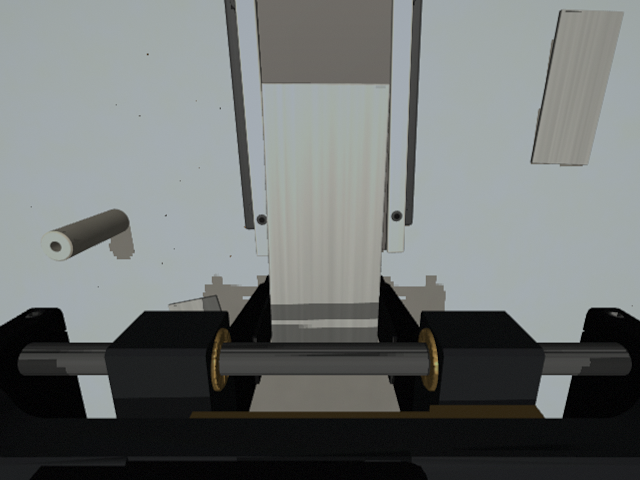

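View pics/s8c.png

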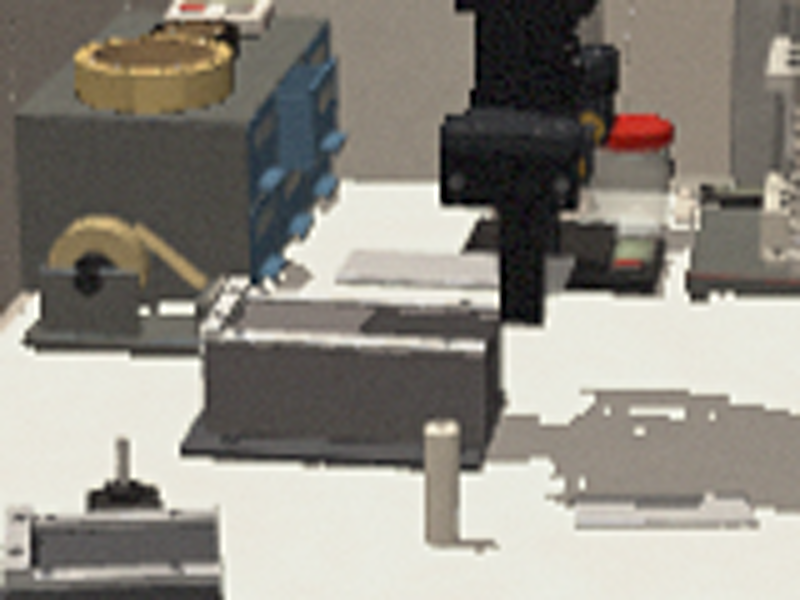

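Request:
drive_tool(
  commands=[
    {"dx":0,"dy":0,"dz":8,"yaw":0},
    {"dx":0,"dy":0,"dz":15,"yaw":0},
    {"dx":0,"dy":0,"dz":20,"yaw":0},
    {"dx":0,"dy":5,"dz":20,"yaw":0},
    {"dx":0,"dy":10,"dz":12,"yaw":0.5},
  ],
)

```text
t: 14.72
eef_pos: [442.9, -140.5, 149.8]
tcp_rot: [3.141, -0.001, -0.008]
ft_force: [0.1, -0.0, -2.1]
opening: 0.522
```

Request:
drive_tool(
  commands=[
    {"dx":-2,"dy":15,"dz":6,"yaw":1},
    {"dx":-3,"dy":20,"dz":0,"yaw":1.5},
    {"dx":-3,"dy":25,"dz":0,"yaw":1.5},
    {"dx":-3,"dy":25,"dz":0,"yaw":1.5},
    {"dx":-3,"dy":25,"dz":0,"yaw":1.5},
  ],
)

```text
t: 15.13
eef_pos: [428.1, -29.0, 154.2]
tcp_rot: [3.142, 0.0, 0.115]
ft_force: [-0.1, -0.5, -1.6]
opening: 0.517
```

Request:
drive_tool(
  commands=[
    {"dx":-3,"dy":25,"dz":0,"yaw":1.5},
    {"dx":-3,"dy":25,"dz":0,"yaw":1.5},
    {"dx":-3,"dy":25,"dz":0,"yaw":1.5},
    {"dx":0,"dy":20,"dz":0,"yaw":1.5},
    {"dx":0,"dy":15,"dz":0,"yaw":1},
  ],
)

```text
t: 15.55
eef_pos: [419.0, 81.6, 154.2]
tcp_rot: [-3.142, 0.0, 0.239]
ft_force: [0.3, -0.4, -2.7]
opening: 0.518
```

Request:
drive_tool(
  commands=[
    {"dx":0,"dy":8,"dz":0,"yaw":0},
    {"dx":0,"dy":0,"dz":0,"yaw":0},
    {"dx":0,"dy":0,"dz":0,"yaw":0},
    {"dx":0,"dy":0,"dz":0,"yaw":0},
  ],
)

```text
t: 15.88
eef_pos: [419.5, 87.4, 153.9]
tcp_rot: [3.141, 0.0, 0.236]
ft_force: [0.2, -0.6, -3.1]
opening: 0.519
```

```bash
python3 - <<'E'
from snap import *
k=snap("w9",["nest_home","nest","shim_mid"],[47,0,165],tr=[("nest",51)])
E
```

```text
t 15.8833 tcp [419.5  87.4 153.9] [3.1414e+00 2.0000e-04 2.3610e-01] F [ 0.2 -0.6 -3.1] 0.5187782209959246
nest_home [322.2  12.8] 0.67 [574.4 126.4  47. ]
shim_mid [325.1 230.6] 0.93 [457.6  96.7 165. ]
shim_mid [462.1 315.2] 0.68 [431.5  21.2 165. ]
trace nest 0.79 9185 [array([561.6, 123. ]), array([39.1, 95.5]), np.float64(13.6)] corners [[531.4000244140625, 164.8000030517578], [553.7999877929688, 72.0], [591.7999877929688, 81.19999694824219], [569.4000244140625, 174.0]]
```

View pics/w9.png

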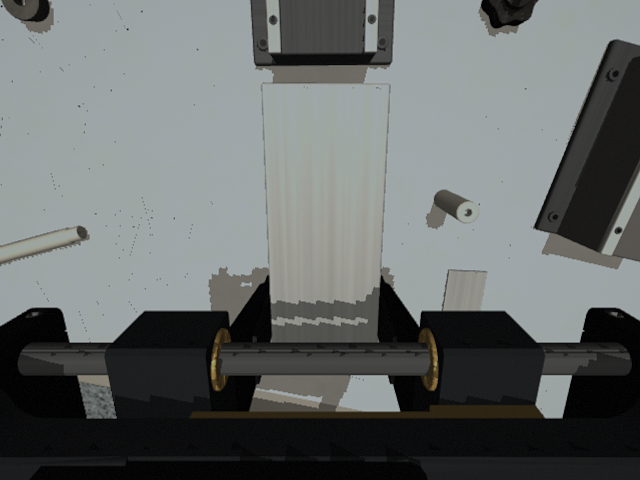

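```bash
python3 - <<'E'
import cv2
im=cv2.imread("pics/w9.png")[0:96,245:400];cv2.imwrite("pics/w9c.png",cv2.resize(im,(775,480),interpolation=cv2.INTER_CUBIC))
E
```

```text
(no output)
```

View pics/w9c.png

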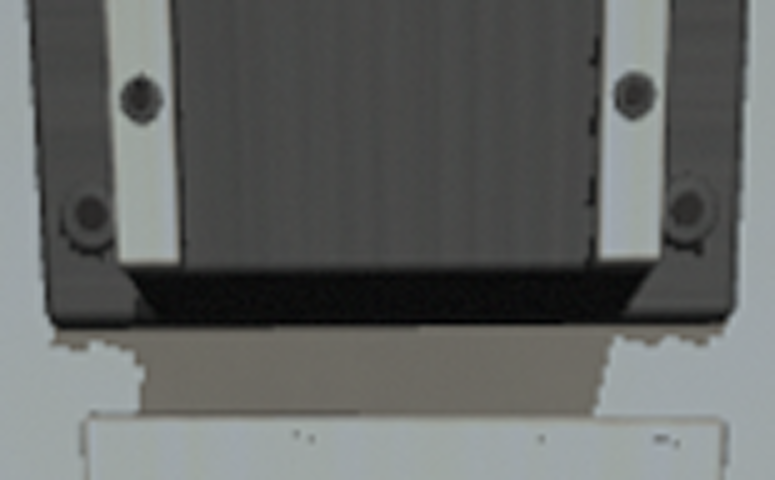

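```bash
python3 - <<'E'
from h import *
k=np.load("pics/w9_k.npy",allow_pickle=True).item()
f=lambda p,z:at_z(k,(245+p[0]/5,p[1]/5),z)
P={n:f(p,51) for n,p in dict(LO0=(118,263),LO1=(105,0),LI0=(180,264),LI1=(170,0),RI0=(600,258),RI1=(603,0),RO0=(662,258),RO1=(668,0),Sc1=(141,99),Sc2=(634,96)).items()}
for n in P:print(n,P[n].round(1))
for a in("LO","LI","RI","RO"):
    v=P[a+"1"]-P[a+"0"];print(a,np.degrees(np.arctan2(v[1],v[0])))
v=P["RO0"]-P["LO0"];print("front",np.degrees(np.arctan2(v[0],-v[1])),np.hypot(*v[:2]))
v=P["Sc2"]-P["Sc1"];print("screws",np.degrees(np.arctan2(v[0],-v[1])))
mid=(P["LO0"]+P["RO0"])/2;mid1=(P["LO1"]+P["RO1"])/2;v=mid1-mid;print("mid",mid,np.degrees(np.arctan2(v[1],v[0])))
a,b=f((88,416),175.2),f((724,420),175.2);print("shim end",a,b,(a+b)/2)
y=.2361;T=np.array([419.5,87.4]);d=((a+b)/2)[:2]-T;print("shim end in tool",d@[np.cos(y),np.sin(y)],d@[-np.sin(y),np.cos(y)],"shim yaw",np.degrees(np.arctan2((b-a)[0],-(b-a)[1])), np.degrees(y))
E
```

```text
LO0 [541.5 156.2  51. ]
LO1 [571.9 163.9  51. ]
LI0 [543.3 147.9  51. ]
LI1 [573.9 155.6  51. ]
RI0 [557.5  92.2  51. ]
RI1 [587.3 100.   51. ]
RO0 [559.5  84.   51. ]
RO1 [589.3  91.7  51. ]
Sc1 [561.7 157.   51. ]
Sc2 [577.5  93.   51. ]
LO 14.161194326082672
LI 13.989929867735825
RI 14.654010246344706
RO 14.477669337909429
front 14.040313455123965 74.46281391736248
screws 13.87986720895731
mid [550.49069782 120.10415486  51.        ] 14.317901302628515
shim end [511.16705178 134.14984617 175.2       ] [522.25939058  86.94701477 175.2       ] [516.71322118 110.54843047 175.2       ]
shim end in tool 99.93100540891777 -0.23316026255649838 shim yaw 13.224175524727974 13.527533543038738
```

Request:
drive_tool(
  commands=[
    {"dx":12,"dy":3,"dz":-4,"yaw":0.5},
    {"dx":22,"dy":5.5,"dz":-10,"yaw":0.4},
    {"dx":28,"dy":7,"dz":-14,"yaw":0},
    {"dx":25,"dy":6,"dz":-14,"yaw":0},
    {"dx":14,"dy":4,"dz":-10,"yaw":0},
  ],
)

```text
t: 16.55
eef_pos: [523.6, 114.0, 100.4]
tcp_rot: [3.141, -0.001, 0.253]
ft_force: [-1.0, 0.4, -1.9]
opening: 0.519
```

Request:
drive_tool(
  commands=[
    {"dx":5.7,"dy":1.2,"dz":-8,"yaw":0},
    {"dx":0,"dy":0,"dz":-6,"yaw":0},
    {"dx":0,"dy":0,"dz":-3,"yaw":0},
    {"dx":0,"dy":0,"dz":0,"yaw":0},
    {"dx":0,"dy":0,"dz":0,"yaw":0},
  ],
)

```text
t: 16.97
eef_pos: [525.6, 114.6, 85.3]
tcp_rot: [3.142, 0.0, 0.253]
ft_force: [0.9, -1.0, -1.8]
opening: 0.519
```

```bash
python3 - <<'E'
from snap import *
k=snap("w10",["nest_home"],[47])
im=cv2.imread("pics/w10.png")[0:300,170:490];cv2.imwrite("pics/w10c.png",cv2.resize(im,(640,600),interpolation=cv2.INTER_CUBIC))
E
```

```text
t 16.9667 tcp [525.6 114.6  85.3] [3.1415e+00 2.0000e-04 2.5250e-01] F [ 0.9 -1.  -1.8] 0.5194269154363379
```

View pics/w10c.png

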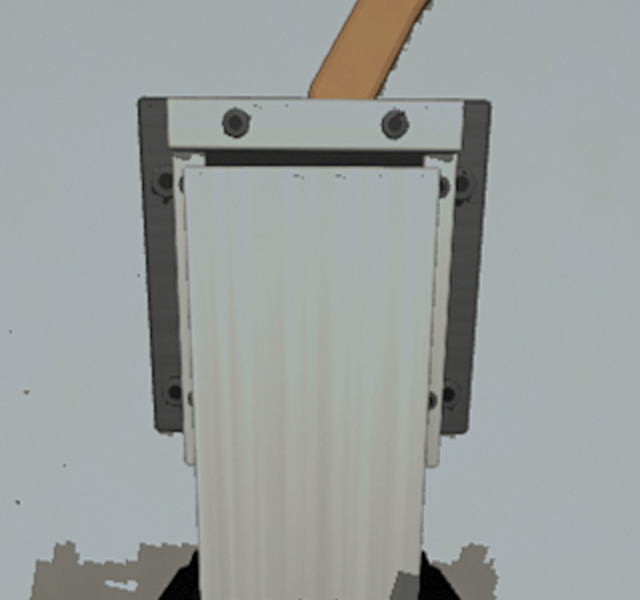

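```bash
python3 - <<'E'
from h import *
k=np.load("pics/w10_k.npy",allow_pickle=True).item()
y=.2525;T=np.array([525.6,114.6])
def f(p,z):
    d=at_z(k,(170+p[0]/2,p[1]/2),z)[:2]-T;return np.round([d@[np.cos(y),np.sin(y)],d@[-np.sin(y),np.cos(y)]],1)
for n,p,z in(("rimLr",(173,165),51),("rimRr",(458,165),51),("rimLf",(186,464),51),("rimRf",(438,464),51),("stopL",(168,149),56),("stopR",(464,150),56),("shL",(185,168),106.7),("shR",(440,168),106.7),("shLf",(199,520),106.7),("shRf",(422,520),106.7)):print(n,f(p,z))
E
```

```text
rimLr [107.2  35.8]
rimRr [107.3 -38.8]
rimLf [26.2 36.3]
rimRf [ 26.2 -37.7]
stopL [110.4  36. ]
stopR [110.2 -39.1]
shL [99.8 24. ]
shR [ 99.8 -24.6]
shLf [28.7 24.4]
shRf [ 28.7 -24.4]
```

Request:
drive_tool(
  commands=[
    {"dx":0.1,"dy":-0.5,"dz":-8,"yaw":-0.4},
    {"dx":0,"dy":0,"dz":-12,"yaw":0},
    {"dx":0,"dy":0,"dz":-12,"yaw":0},
    {"dx":0,"dy":0,"dz":-8,"yaw":0},
    {"dx":0,"dy":0,"dz":-4,"yaw":0},
  ],
)

```text
t: 17.48
eef_pos: [525.9, 114.1, 39.9]
tcp_rot: [-3.142, 0.001, 0.245]
ft_force: [0.4, -0.2, -1.7]
opening: 0.52
```

Request:
drive_tool(
  commands=[
    {"dx":0,"dy":0,"dz":-3,"yaw":0},
    {"dx":0,"dy":0,"dz":-2,"yaw":0},
    {"dx":0,"dy":0,"dz":-2,"yaw":0},
    {"dx":0,"dy":0,"dz":0,"yaw":0},
    {"dx":0,"dy":0,"dz":0,"yaw":0},
  ],
)

```text
t: 17.9
eef_pos: [526.4, 114.3, 34.1]
tcp_rot: [3.141, -0.0, 0.246]
ft_force: [-0.7, -0.6, -1.5]
opening: 0.519
```

```bash
python3 - <<'E'
from snap import *
k=snap("w11",[],[])
im=cv2.imread("pics/w11.png")[0:300,170:490];cv2.imwrite("pics/w11c.png",cv2.resize(im,(640,600),interpolation=cv2.INTER_CUBIC))
E
```

```text
t 17.9 tcp [526.4 114.3  34.1] [ 3.1415e+00 -4.0000e-04  2.4560e-01] F [-0.7 -0.6 -1.5] 0.5188852561446623
```

View pics/w11c.png

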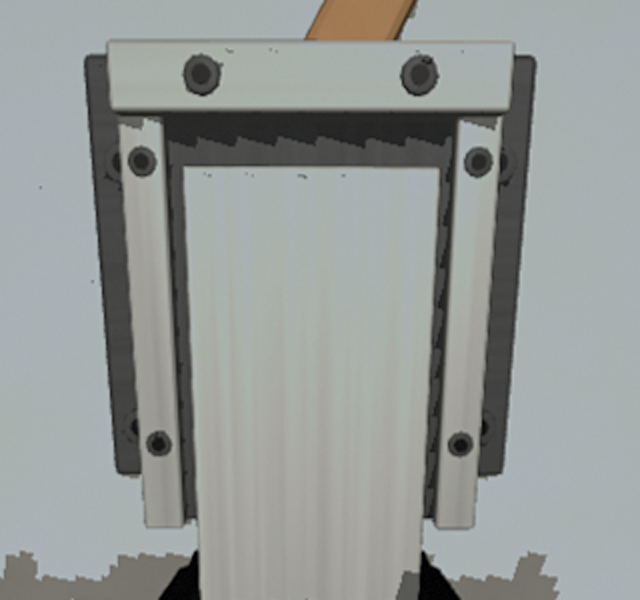

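Request:
drive_tool(
  commands=[
    {"dx":0,"dy":0,"dz":-1.5,"yaw":0},
    {"dx":0,"dy":0,"dz":-1.5,"yaw":0},
    {"dx":0,"dy":0,"dz":-1,"yaw":0},
    {"dx":0,"dy":0,"dz":-1,"yaw":0},
    {"dx":0,"dy":0,"dz":0,"yaw":0},
  ],
)

```text
t: 18.37
eef_pos: [526.3, 114.3, 28.7]
tcp_rot: [3.142, 0.0, 0.246]
ft_force: [0.2, -0.2, -2.0]
opening: 0.517
```

Request:
drive_tool(
  commands=[
    {"dx":0,"dy":0,"dz":-0.3,"yaw":0},
    {"dx":0,"dy":0,"dz":-0.3,"yaw":0},
    {"dx":0,"dy":0,"dz":0,"yaw":0},
  ],
)

```text
t: 18.62
eef_pos: [526.3, 114.2, 28.3]
tcp_rot: [3.141, -0.0, 0.246]
ft_force: [0.1, -0.1, -2.1]
opening: 0.521
```

Request:
drive_tool(
  commands=[
    {"dx":0,"dy":0,"dz":-0.3,"yaw":0},
    {"dx":0,"dy":0,"dz":-0.2,"yaw":0},
    {"dx":0,"dy":0,"dz":0,"yaw":0},
  ],
)

```text
t: 18.87
eef_pos: [526.4, 114.3, 27.9]
tcp_rot: [3.141, -0.0, 0.246]
ft_force: [-1.0, -1.0, 0.5]
opening: 0.521
```

Request:
drive_tool(
  commands=[
    {"dx":1.46,"dy":0.36,"dz":0,"yaw":0},
    {"dx":1.46,"dy":0.36,"dz":0,"yaw":0},
    {"dx":1.46,"dy":0.36,"dz":0,"yaw":0},
    {"dx":1.46,"dy":0.36,"dz":0,"yaw":0},
    {"dx":0,"dy":0,"dz":0,"yaw":0},
  ],
)

```text
t: 19.28
eef_pos: [532.7, 115.8, 27.9]
tcp_rot: [3.141, -0.001, 0.246]
ft_force: [-0.4, 0.2, 1.2]
opening: 0.521
```

Request:
drive_tool(
  commands=[
    {"dx":0.97,"dy":0.24,"dz":0,"yaw":0},
    {"dx":0.97,"dy":0.24,"dz":0,"yaw":0},
    {"dx":0,"dy":0,"dz":0,"yaw":0},
  ],
)

```text
t: 19.53
eef_pos: [534.3, 116.2, 27.9]
tcp_rot: [3.141, -0.0, 0.246]
ft_force: [-0.7, -0.1, 3.3]
opening: 0.523
```

```bash
python3 - <<'E'
from snap import *
k=snap("w12",[],[])
im=cv2.imread("pics/w12.png")[0:300,170:490];cv2.imwrite("pics/w12c.png",cv2.resize(im,(640,600),interpolation=cv2.INTER_CUBIC))
E
```

```text
t 19.5333 tcp [534.3 116.2  27.9] [ 3.1415e+00 -2.0000e-04  2.4560e-01] F [-0.7 -0.1  3.3] 0.5228548909488169
```

View pics/w12c.png

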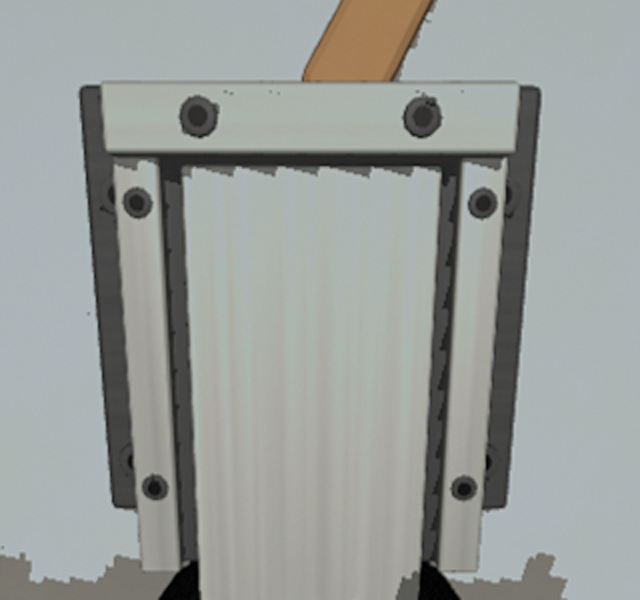

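Request:
drive_tool(
  commands=[
    {"dx":0.39,"dy":0.1,"dz":0.1,"yaw":0},
    {"dx":0.39,"dy":0.1,"dz":0,"yaw":0},
    {"dx":0.39,"dy":0.1,"dz":0,"yaw":0},
    {"dx":0,"dy":0,"dz":0,"yaw":0},
  ],
)

```text
t: 19.92
eef_pos: [535.3, 116.5, 27.9]
tcp_rot: [3.142, 0.0, 0.246]
ft_force: [-1.0, -0.9, 2.9]
opening: 0.519
```

Request:
drive_tool(
  commands=[
    {"dx":0.29,"dy":0.07,"dz":0,"yaw":0},
    {"dx":0.29,"dy":0.07,"dz":0,"yaw":0},
    {"dx":0,"dy":0,"dz":0,"yaw":0},
  ],
)

```text
t: 20.17
eef_pos: [535.3, 116.5, 27.9]
tcp_rot: [-3.142, 0.001, 0.246]
ft_force: [-4.2, -2.0, 5.9]
opening: 0.521
```

Request:
drive_tool(
  commands=[
    {"dx":0.19,"dy":0.05,"dz":0.1,"yaw":0},
    {"dx":0,"dy":0,"dz":0,"yaw":0},
    {"dx":0,"dy":0,"dz":0,"yaw":0},
  ],
)

```text
t: 20.42
eef_pos: [535.3, 116.5, 27.9]
tcp_rot: [-3.142, 0.002, 0.246]
ft_force: [-5.1, -2.1, 4.0]
opening: 0.52
```

```bash
python3 - <<'E'
from snap import *
k=snap("w13",[],[])
im=cv2.imread("pics/w13.png")[0:300,170:490];cv2.imwrite("pics/w13c.png",cv2.resize(im,(640,600),interpolation=cv2.INTER_CUBIC))
E
```

```text
t 20.4167 tcp [535.3 116.5  27.9] [-3.1415e+00  1.8000e-03  2.4570e-01] F [-5.1 -2.1  4. ] 0.5195404921229119
```

View pics/w13c.png

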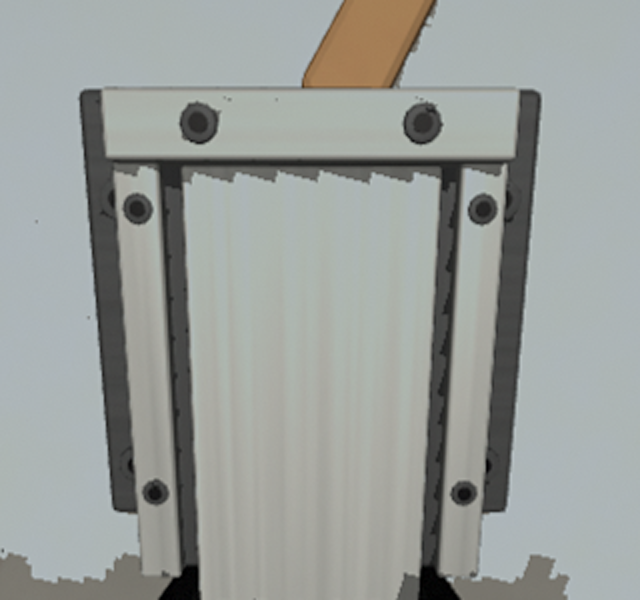

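```bash
python3 - <<'E'
from h import *
k=np.load("pics/w13_k.npy",allow_pickle=True).item()
y=.2457;T=np.array([535.3,116.5])
def f(p,z):
    d=at_z(k,(170+p[0]/2,p[1]/2),z)[:2]-T;return np.round([d@[np.cos(y),np.sin(y)],d@[-np.sin(y),np.cos(y)]],1)
for n,p,z in(("rimLf",(160,573),51),("rimRf",(459,575),51),("rimLI f",(181,573),51),("rimRIf",(437,575),51),("stop56",(310,160),56),("shim end",(310,167),49.3),("shL",(183,167),49.3),("shR",(441,167),49.3)):print(n,f(p,z))
im=cv2.imread("pics/w13.png")[60:110,250:410];cv2.imwrite("pics/w13d.png",cv2.resize(im,(800,250),interpolation=cv2.INTER_NEAREST))
E
```

```text
rimLf [16.9 33.3]
rimRf [ 16.4 -32.8]
rimLI f [16.9 28.6]
rimRIf [ 16.4 -28. ]
stop56 [100.3   0.2]
shim end [99.9  0.2]
shL [99.9 24.4]
shR [ 99.9 -24.7]
```

View pics/w13d.png

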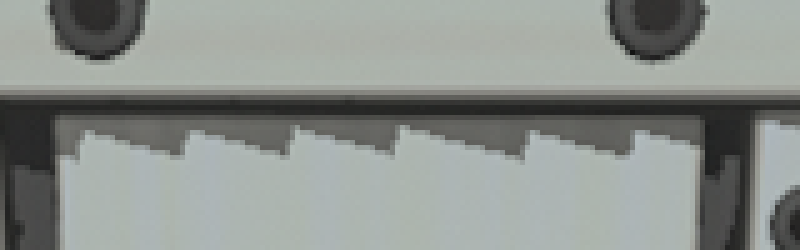

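Request:
drive_tool(
  commands=[
    {"dx":0,"dy":0,"dz":0,"yaw":0},
    {"dx":0,"dy":0,"dz":0,"yaw":0},
    {"dx":0,"dy":0,"dz":0,"yaw":0},
    {"dx":0,"dy":0,"dz":0,"yaw":0},
    {"dx":0,"dy":0,"dz":0,"yaw":0},
  ],
  grip=0.9,
)

```text
t: 20.88
eef_pos: [536.2, 116.7, 28.0]
tcp_rot: [3.141, -0.0, 0.246]
ft_force: [-1.1, -0.4, 0.0]
opening: 0.815
```

Request:
drive_tool(
  commands=[
    {"dx":0,"dy":0,"dz":0,"yaw":0},
    {"dx":0,"dy":0,"dz":1,"yaw":0},
    {"dx":0,"dy":0,"dz":4,"yaw":0},
    {"dx":0,"dy":0,"dz":10,"yaw":0},
    {"dx":0,"dy":0,"dz":20,"yaw":0},
  ],
)

```text
t: 21.3
eef_pos: [535.2, 116.5, 62.6]
tcp_rot: [-3.141, 0.003, 0.246]
ft_force: [-0.4, -0.1, 0.4]
opening: 0.898
```

Request:
drive_tool(
  commands=[
    {"dx":-5,"dy":0,"dz":30,"yaw":0},
    {"dx":-20,"dy":-5,"dz":30,"yaw":0},
    {"dx":-20,"dy":-5,"dz":30,"yaw":0},
    {"dx":0,"dy":0,"dz":0,"yaw":0},
    {"dx":0,"dy":0,"dz":0,"yaw":0},
  ],
)

```text
t: 21.72
eef_pos: [491.3, 106.6, 155.3]
tcp_rot: [3.141, -0.004, 0.246]
ft_force: [0.2, -0.6, -0.2]
opening: 0.897
```

```bash
python3 - <<'E'
from snap import *
k=snap("w14",["nest_home","shim_mid"],[47,47],tr=[("shim_mid",49)])
snap("s14",["shim_mid"],[47],cam="side")
im=cv2.imread("pics/s14.png")[180:360,220:460];cv2.imwrite("pics/s14c.png",cv2.resize(im,(800,600),interpolation=cv2.INTER_CUBIC))
E
```

```text
t 21.7167 tcp [491.3 106.6 155.3] [ 3.1408 -0.0041  0.2455] F [ 0.2 -0.6 -0.2] 0.8973681686734077
shim_mid [324.3 132.3] 0.85 [571.6 126.9  47. ]
shim_mid [453.5 378.3] 0.58 [392.5 -39.1  47. ]
trace shim_mid 0.74 410 [array([374. , -33.6]), array([32.8, 20. ]), np.float64(14.0)] corners [[355.70001220703125, -27.899999618530273], [360.5, -47.29999923706055], [392.29998779296875, -39.400001525878906], [387.5, -20.0]]
t 21.9167 tcp [491.2 106.7 152.1] [-3.1415e+00  1.3000e-03  2.4560e-01] F [ 0.3 -0.2  0.4] 0.8967563656397689
shim_mid [291.8 268.6] 0.78 [575.  126.7  47. ]
shim_mid [392.5 260.4] 0.52 [355.1  43.2  47. ]
```

View pics/w14.png

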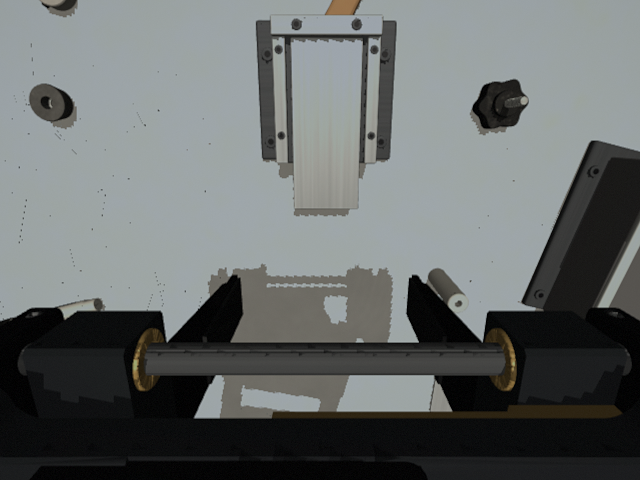

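View pics/s14c.png

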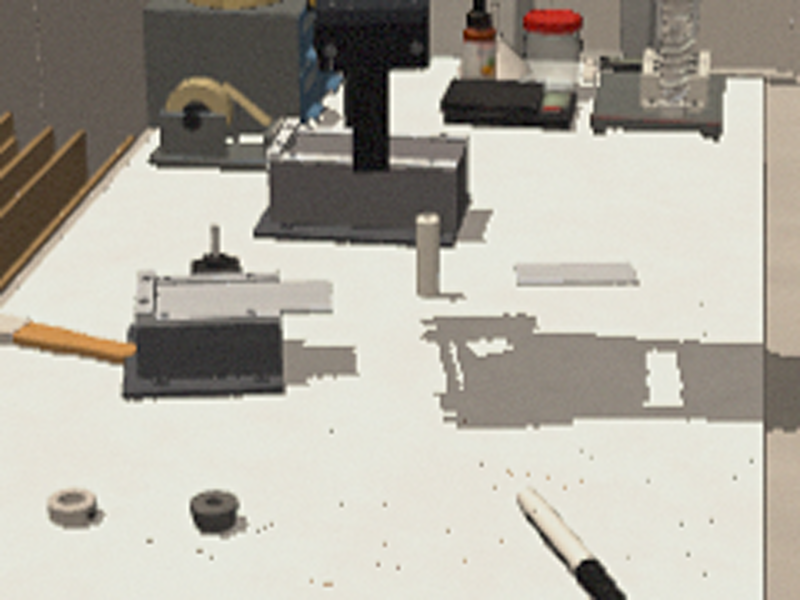

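```bash
python3 - <<'E'
from snap import *
k=snap("w15",[],[])
im=cv2.imread("pics/w15.png");c=im[0:230,240:410];cv2.imwrite("pics/w15c.png",cv2.resize(c,(443,600),interpolation=cv2.INTER_CUBIC))
c=im[20:60,270:390];cv2.imwrite("pics/w15d.png",cv2.resize(c,(780,260),interpolation=cv2.INTER_NEAREST))
E
```

```text
t 22.0167 tcp [491.1 106.7 152. ] [-3.1414e+00  1.8000e-03  2.4570e-01] F [ 0.3 -0.4  0.2] 0.899664746119712
```

View pics/w15d.png

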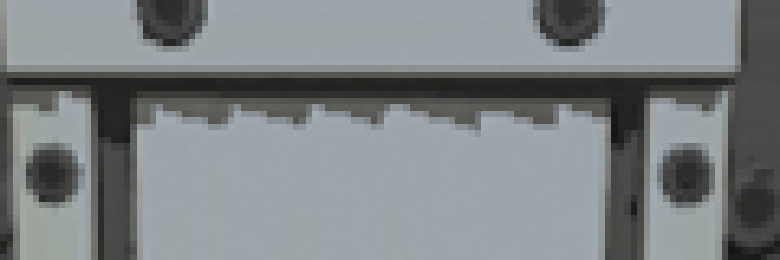

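View pics/w15c.png

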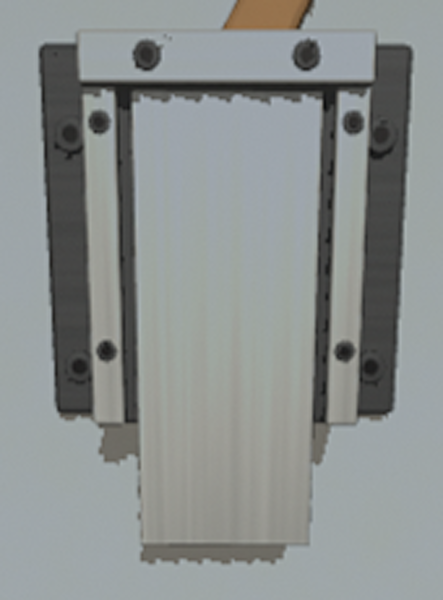

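```bash
python3 - <<'E'
from h import *
k=np.load("pics/w15_k.npy",allow_pickle=True).item()
y=.2457;T=np.array([491.1,106.7])
def f(p,z):
    d=at_z(k,p,z)[:2]-T;return np.round([d@[np.cos(y),np.sin(y)],d@[-np.sin(y),np.cos(y)]],1)
print("stop",f((327,31.2),56),"rimend(stop) z51",f((282,33.8),51),"shim",f((327,35),49),"front",f((326,544/2.608),49),"nestfront",f((282,423/2.608),51),f((372,423/2.608),51))
print("L",f((240+142/2.606,535/2.608),49),f((240+134/2.606,105/2.608),49))
E
```

```text
stop [145.8  -1.5] rimend(stop) z51 [145.4  28.6] shim [145.2  -1.6] front [25.9 -1.1] nestfront [61.1 31.4] [ 61.1 -34.9]
L [28.6 23.1] [142.   22.6]
```

```bash
python3 - <<'E'
from cell import env
print(env.job_done());print(env.state()["t"])
E
```

```text
the job is handed in; nothing more can be done
None
the job is handed in; nothing more can be done
```

The shim is lying flat in the nest, home against the end stop, and the job was handed in at about 22 s of the 67 s allowed.

- **Slide-out:** I found the shim's surface by feel and dragged it out with readings of 5.5–9.7 N. It overhung the caddy edge by about 40 mm and still lay flat.
- **Grip and placing:** I gripped the overhanging end, lifted it without droop or slip, and lowered it centred in the nest channel. I pushed it against the stop with about 5.5 N, then released it and moved the arm clear.
- **Last checks:**
  - Gap to the stop was within the measuring error of about 0.5 mm.
  - Overhang in front was 35.2 mm, against the 35 mm wanted.
  - The shim was parallel to the channel.
  - The tool force was about zero.
  - In the last wrist and side pictures the knob, post, foot and collar look undisturbed. I judged that by eye and did not measure it.
- **Disagreements:**
  - The overhead camera's network points were up to about 8 mm off the wrist camera's, for example for the nest and the caddy edge. I went by the wrist camera, and the fit and contacts bore it out.
  - After release, the network's outline did not pick out the shim in the nest. The last gap and overhang figures come from edges I read off the picture.

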